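# Pop the touch-latch lid of the wide ingredient bin and push it open

### The job

Open the wider of the two wooden-lidded ingredient bins, using fingertips only: press its lid down near the edge facing the robot until the catch lets go, then take the hand away so the spring pops the lid ajar by itself. Then push the lid back from beneath that edge, past upright, until it rests fully open on its stop, and let go of it. Leave the narrower bin shut, do not force the lid, and do not pick up, knock or shift anything else on the counter.

Things in the scene. Friction and masses are not known exactly. Their poses are not given: they have to be found in the camera images.
- wide_bin: The wide bin: fixed white open box, 140 (x) by 220 (y) by 100 mm tall, under a light-wood lid 150 by 220 by 12 mm. Origin: centre of its underside, on the counter. Its own -x side faces the robot (turned up to 0.2 rad); the hinge is along its +x side. Shut, the lid lies level 9 mm above the walls, its top 121 mm above the counter, and overhangs the -x wall by 10 mm
- wide_bin_edge (a point): Midpoint of the upper -x (robot-side, free) edge of the wide lid; it moves with the lid, its z axis is the lid's upward normal. 145 mm from the hinge axis; the lid is 12 mm thick below it
- wide_bin_hinge (a point): Midpoint of the wide lid's hinge axis, which runs along the bin's own y, 65 mm to +x of the bin's centre, 112 mm above the counter. Axes are the bin's
- wide_bin_strike (a point): Lower end of the steel strike, 14 by 18 mm in plan, that hangs 32 mm below the wide lid, 115 mm from the hinge axis and 78 mm from the lid's middle towards the bin's own -y end; moves with the lid. Pushing the lid open near its middle keeps clear of it
- wide_bin_lid (a joint): Wide lid's angle (rad): 0 shut, negative pressed, positive open. Pressing at the free edge takes 2 to 3 N; the catch lets go about 5 mm down (-0.035), hard stop 9 mm down (-0.06). On release a spring lifts the lid to rest ajar at about 0.52 (edge about 70 mm up). Beyond, it swings freely: falls back to ajar if left before upright (1.57), falls open to its stop at 1.85 if left well past it
- narrow_bin: The narrow bin, of the same make, depth and height but 120 mm wide (y), fixed; leave it shut. Origin: centre of its underside. The two bins may stand either way round, left or right
- narrow_bin_edge (a point): Midpoint of the upper robot-side edge of the narrow lid
- narrow_bin_lid (a joint): Angle of the narrow lid (rad): 0 shut, same touch latch
- canister: Clear acrylic canister with steel lid, 104 mm across, 188 mm tall, loose; origin at centre of its underside
- spatula: Red silicone spatula lying on the counter, 260 mm long along its x, loose
- whisk: Wooden-handled whisk lying on the counter, about 245 mm long along its x, loose; origin under the handle
- shaker: Small steel shaker, 36 mm across, 78 mm tall, standing between the bins, loose; origin at centre of its underside
- cup: Steel measuring cup, 68 mm across, 45 mm tall, in front of the bins, loose; origin at centre of its underside
- bowl: White ceramic bowl, 170 mm across, 80 mm tall, loose; origin at centre of its underside
Not all that is in view belongs to the job. What is shaped like the narrow_bin but blue or pink is not meant.

How it is judged:
On the way, in this order (a step that is already met when the one before it is completed fails the run):
1. the wide lid is pressed down with the fingers (value of joint wide_bin_lid below -0.015 rad and contact force between wide_bin and the fingers above 0.5 N), for 0.02 s.
2. the spring has popped the wide lid ajar and nothing of the robot touches the bin (value of joint wide_bin_lid between 0.2 and 0.7 rad and contact force between wide_bin and the fingers below 0.1 N and contact force between wide_bin and the arm below 0.1 N), for 0.2 s.
At the end, for the whole second after the job is handed in: The wide lid rests open past upright (joint above 1.65 rad, at rest, nothing holding it); the narrow lid is shut (below 0.05 rad) (value of joint wide_bin_lid above 1.65 rad and velocity of joint wide_bin_lid between -0.1 and 0.1 rad/s and value of joint narrow_bin_lid below 0.05 rad and contact force between wide_bin and the fingers below 0.1 N); the robot touches nothing.
It fails at once if the narrow bin is opened (value of joint narrow_bin_lid above 0.1 rad).
It fails at once if the wide bin's lid is forced (over 60 N) (contact force between wide_bin and the fingers above 60 N).
It fails at once if a bystander is shifted by over 25 mm or picked up (distance of any of canister, spatula, whisk, shaker, cup, bowl from where it was at the start of the episode above 0.025 m).
It also fails if it takes over 48 s, if anything falls off the work surface, if the arm or the gripper's body presses on something with over 40 N, if the wrist force passes 120 N, or if a joint passes its speed limit or range.

### The arm

A 7-joint arm with a two-finger parallel gripper is mounted at the origin on the work surface. World frame = base frame: x ahead of the robot, y to its left, z up, the work surface at z = 0. Lengths are in m, angles in rad, forces in N, time in s.
With the tool pointing down it reaches from about 0.425 to 0.825 m from the base axis. Payload 3.6 kg.
Tool frame: the origin (TCP) lies on the centre line of the jaws, within the pads' length; the fingertips stand 17 mm ahead of it and the grasp point (between the pads) lies 2 mm behind it (manip.tip_reach is the distance from the TCP to the fingertips, in m); z points along the fingers, y is the line along which they close (so a half turn about z gives the same grasp; the last joint's range is limited). The gripper opens to 93 mm and grips with 3 to 60 N. Pads are 15 mm wide; open, the fingers measure 128 mm over their backs; the gripper's body (75 mm by 188 mm) begins 65 mm behind the grasp point.
Start: joints at [1.313, 0.615, -0.013, 1.423, 0.008, 1.103, -0.04], TCP at [0.149, -0.633, 0.198] pointing down, gripper open.
Joint ranges: [-3.12, 3.12], [-0.3, 2.06], [-1.34, 1.32], [0.26, 2.42], [-1.36, 4.5], [0.01, 1.98], [-2.84, 2.84]. Speed limits (rad/s): [2.79, 2.79, 3.14, 3.14, 3.14, 3.14, 3.14].

### API

Orientations are given as a rotation vector (axis times angle).
In Python, from bench import telemetry, viewer, job, manip gives the robot as it stands.
- The arm moves only by the tool arm_command, never from a script. Its argument "targets" is text: rows parted by semicolons, each of 7 numbers parted by spaces: the shift along the world's x, y, z in m, then the turn, a rotation vector about the world's x, y, z in degrees, then the opening, from 0 (shut) to 1 (fully open). In form: tx ty tz wx wy wz jaw; .... A call has exactly 10 rows; each row shifts and turns the commanded pose from where the row before left it; what a row does not reach is not made up. A row lasts 1/10 s, in which the tool goes at most 50 mm and 8.59 degrees, less where a joint would pass 70% of its speed; a pose out of reach is approached as far as the arm can. A call is refused whole if a number of a shift passes 0.05 or a number of a turn 8.59, either way. A call with a gripper value outside its range is refused whole. The fingers move at their own pace and stop on an object; "newtons" is the grip in N (left out, the last holds). Time passes only in rows, so rows that do not move let the fingers close, or fill a call up. It gives the time, the measured TCP pose, the force, the opening and the grip force at its end, in the units of the state.
- telemetry.read_state(): the state, without advancing time (a new reading comes with each control period).
- viewer.get_image(name): name is "scene" or "top" or "wrist"; returns the picture (400x640x3 uint8, red, green, blue); there is no depth.
- viewer.get_calibration(name): a dict with "fov_y" (degrees; the focal length in pixels is half the picture's height over the tangent of half this angle, whatever the lens; pixels are square), "cx", "cy" (the principal point, pixels), "T" (4x4, takes a point from camera to world coordinates). Camera axes: x right, y up, looking along -z (the intrinsics and any distortion apply to the point x, -y, -z); pixel columns grow to the right and rows downward; lengths in m; the calibration is good to about 2 mm. The wrist camera is an equidistant fisheye: a pixel r from the principal point sees the ray r / f radians off the axis. A picture is of the moment at which its call begins: read the wrist's pose just before it. get_calibration takes no time and is no camera call; for the wrist camera it gives the pose at the moment of the call.
- job.sign_off(): hands the job in; it is judged then, once.
The state is a dict: "t": time; "q": joint angles; "joint_vel": joint speeds; "effort": joint torques, N m; "tool_pos": TCP position; "tool_rot": TCP orientation; "wrist_force": force on the tool from outside, world axes, zero at the start; "torque": the same for the moment, N m; "width": opening from 0.0 (shut) to 1.0 (fully open); "gripper_force": force on a finger pad.
Only numpy, scipy, OpenCV 4.12 (cv2) and the standard library are available. Lean on these libraries where they do the work, as an engineer would, in place of code of your own. Each camera call takes 0.05 s, during which the arm holds its last target. There are 200 camera calls.

## Working session

There is one attempt and no reset: what is moved stays moved. The work goes in short steps, Python scripts to look and compute and a tool call to move; the robot and the scene stay as the last step left them, time stands still between calls to the robot, and variables do not carry over. Pictures are saved under pics/ and viewed, at most 10 in all, crops included, and the job is handed in when it is done.

Besides the shell and the picture viewer there is one more tool, called in YAML: its name, and indented under it one key for each argument. arm_command: Moves the arm, as the interface text tells. Its arguments: {"type":"object","properties":{"targets":{"type":"string"},"newtons":{"type":"number"}},"required":["targets"]}

```bash
mkdir -p pics
python3 - <<'E'
from bench import telemetry, viewer, job, manip
import cv2
for n in("scene","top"):
    cv2.imwrite(f"pics/{n}0.png",viewer.get_image(n)[:,:,::-1]); c=viewer.get_calibration(n);print(n,c)
s=telemetry.read_state();print(s['t'],s['tool_pos'],s['tool_rot'],s['width'],manip.tip_reach)
E
```

```text
scene {'fov_y': 55.31099608025677, 'cx': 318.4948361533181, 'cy': 207.15220796894295, 'T': array([[ 0.65896177, -0.50478474,  0.55763945,  1.11491454],
       [ 0.75214378,  0.43530097, -0.4947654 , -0.50686153],
       [ 0.00700903,  0.74545653,  0.6665174 ,  0.81574468],
       [ 0.        ,  0.        ,  0.        ,  1.        ]])}
top {'fov_y': 50.33672344420174, 'cx': 319.74901810664386, 'cy': 194.46816392361757, 'T': array([[ 0.02279565,  0.99411698, -0.1058857 ,  0.36222888],
       [-0.9996544 ,  0.02127839, -0.01543705, -0.01503364],
       [-0.01309315,  0.10620101,  0.99425848,  1.60511106],
       [ 0.        ,  0.        ,  0.        ,  1.        ]])}
0.1 [ 0.14855824 -0.63203103  0.19738397] [-3.11840031e+00 -3.61683133e-01  4.02220325e-04] 1.0009900879601596 0.017
```

View pics/top0.png

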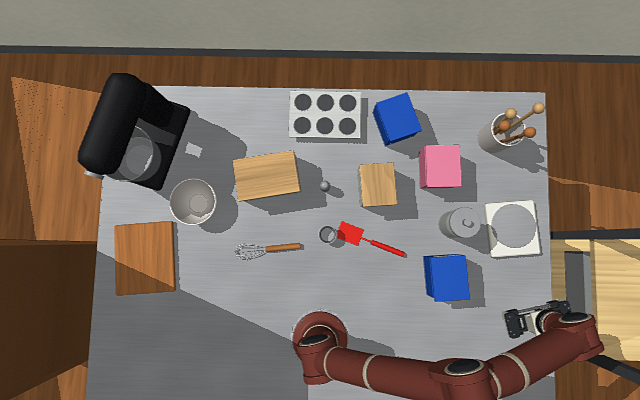

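View pics/scene0.png

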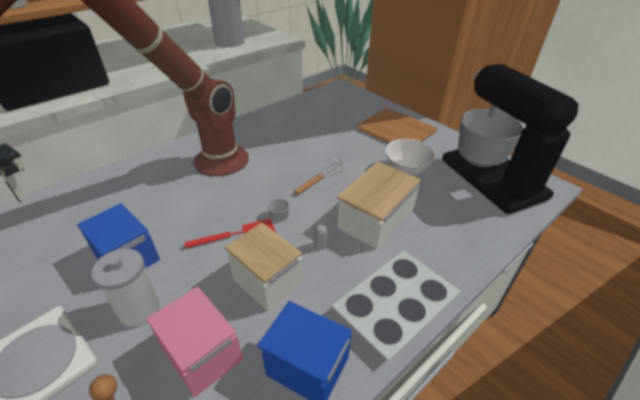

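The top view shows two wood-lidded bins at (267,176) and (378,184). The left one is the wider, about 64 px against 36 px along y, so it fits wide_bin. The flat board at (145,258) is a cutting board. I'll measure both lids and confirm in one crop.

```bash
cat > h.py <<'E'
import numpy as np, cv2
from bench import telemetry, viewer, job, manip
def cast(n,uv,z):
    c=viewer.get_calibration(n); f=200/np.tan(np.radians(c['fov_y']/2)); T=c['T']
    d=T[:3,:3]@np.array([(uv[0]-c['cx'])/f,-(uv[1]-c['cy'])/f,-1]); o=T[:3,3]
    return o+d*(z-o[2])/d[2]
def proj(n,p):
    c=viewer.get_calibration(n); f=200/np.tan(np.radians(c['fov_y']/2)); T=c['T']
    q=T[:3,:3].T@(np.array(p)-T[:3,3]); return c['cx']-f*q[0]/q[2], c['cy']+f*q[1]/q[2]
E
python3 - <<'E'
from h import *
im=cv2.imread("pics/top0.png"); hsv=cv2.cvtColor(im,cv2.COLOR_BGR2HSV)
m=cv2.inRange(hsv,(10,50,110),(25,200,255)); r=np.zeros_like(m); r[130:230,220:410]=m[130:230,220:410]
for c in cv2.findContours(r,cv2.RETR_EXTERNAL,cv2.CHAIN_APPROX_NONE)[0]:
    if cv2.contourArea(c)<500: continue
    P=np.array([cast("top",p,0.121)[:2] for p in c[:,0]],np.float32)
    rc=cv2.minAreaRect(P); print(cv2.boundingRect(c),rc); print(cv2.boxPoints(rc).round(3).tolist())
for n,uv,z in [("whisk tip",(236,252),.02),("whisk end",(302,246),.02),("cup",(327,234),.045),("bowl",(193,201),.08),("shaker",(325,185),.078),("spat",(348,232),.01)]: print(n,cast("top",uv,z).round(3))
cv2.imwrite("pics/crop.png",cv2.resize(im[130:270,160:420],None,fx=3,fy=3,interpolation=cv2.INTER_CUBIC))
E
```

```text
(360, 162, 38, 45) ((0.5616401433944702, -0.19551056623458862), (0.1491495668888092, 0.12119908630847931), 5.205295562744141)
[[0.4819999933242798, -0.1420000046491623], [0.49300000071525574, -0.2630000114440918], [0.640999972820282, -0.24899999797344208], [0.6299999952316284, -0.12800000607967377]]
(233, 150, 67, 51) ((0.5852014422416687, 0.2006276547908783), (0.14926014840602875, 0.21988685429096222), 10.55587100982666)
[[0.492000013589859, 0.29499998688697815], [0.5320000052452087, 0.07900000363588333], [0.6790000200271606, 0.10599999874830246], [0.6380000114440918, 0.32199999690055847]]
whisk tip [0.31  0.315 0.02 ]
whisk end [0.338 0.071 0.02 ]
cup [ 0.384 -0.021  0.045]
bowl [0.491 0.466 0.08 ]
shaker [ 0.56  -0.01   0.078]
spat [ 0.394 -0.099  0.01 ]
```

View pics/crop.png

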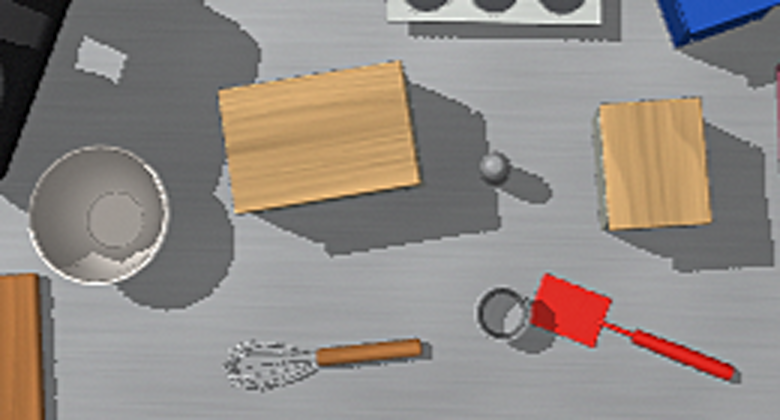

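The crop confirms it: the left bin (267,176) has a 149 by 220 mm lid, and the right one is 149 by 121 mm. The wide lid's free-edge midpoint is about (0.512, 0.187), its hinge about (0.655, 0.214) and its yaw about 10.5°. Next I'll raise the hand, close the jaws and go over there.

arm_command:
  targets: "0 0 0.05 0 0 0 0;0 0 0.05 0 0 0 0;0.035 0.033 0 0 0 0 0;0.035 0.033 0 0 0 0 0;0.035 0.033 0 0 0 0 0;0.035 0.033 0 0 0 0 0;0.035 0.033 0 0 0 0 0;0.035 0.033 0 0 0 0 0;0.035 0.033 0 0 0 0 0;0.035 0.033 0 0 0 0 0"

```text
t: 1.1
tool_pos: [0.4296, -0.367, 0.2981]
tool_rot: [-3.12, -0.361, 0.001]
wrist_force: [1.3, -1.0, 0.3]
width: 0.186
gripper_force: 0.0
```

arm_command:
  targets: "0.008 0.049 0 0 0 -2.7 0;0.008 0.049 0 0 0 0 0;0.008 0.049 0 0 0 0 0;0.008 0.049 0 0 0 0 0;0.008 0.049 0 0 0 0 0;0.008 0.049 0 0 0 0 0;0.008 0.049 0 0 0 0 0;0.008 0.049 0 0 0 0 0;0.008 0.049 0 0 0 0 0;0.008 0.049 0 0 0 0 0"

```text
t: 2.1
tool_pos: [0.5084, 0.123, 0.2982]
tool_rot: [3.128, 0.288, -0.001]
wrist_force: [2.0, -1.2, 0.1]
width: 0.005
gripper_force: 0.0
```

arm_command:
  targets: "0.008 0.033 0 0 0 0 0;0.008 0.033 0 0 0 0 0;0 0 -0.04 0 0 0 0;0 0 -0.04 0 0 0 0;0 0 -0.04 0 0 0 0;0 0 -0.02 0 0 0 0;0 0 -0.003 0 0 0 0;0 0 0 0 0 0 0;0 0 0 0 0 0 0;0 0 0 0 0 0 0"

```text
t: 3.1
tool_pos: [0.5257, 0.1877, 0.157]
tool_rot: [-3.127, -0.288, -0.005]
wrist_force: [-0.3, 0.6, -1.1]
width: 0.009
gripper_force: 0.0
```

Run:
```python
from h import *
for n in("scene",):
    im=viewer.get_image(n)[:,:,::-1]; cv2.imwrite("pics/s1.png",cv2.resize(im[130:280,250:500],None,fx=3,fy=3,interpolation=cv2.INTER_CUBIC))
s=telemetry.read_state();print(s['t'],s['tool_pos'],s['tool_rot'],s['wrist_force'],[ (a-250)*3 for a in (proj(n,[.524,.189,.121])[0],)],proj(n,[.524,.189,.121]))
```

```text
3.15 [0.52561117 0.18761658 0.15689321] [-3.12754929 -0.28780627 -0.00457095] [-0.09640213  1.03090674 -0.07853893] [np.float64(335.53589943062354)] (np.float64(361.84529981020785), np.float64(179.1897822067389))
```

View pics/s1.png

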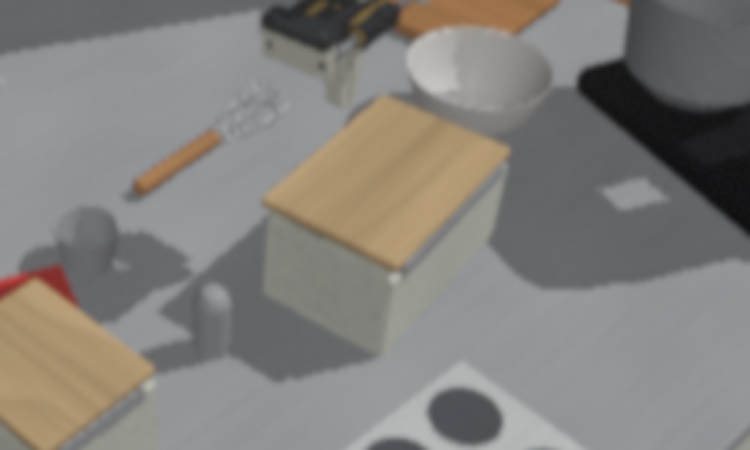

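Run:
```python
from h import *
f=lambda p:[round((p[0]-250)*3),round((p[1]-130)*3)]
s=telemetry.read_state();p=s['tool_pos'];print(p,s['q'])
for q in([.526,.188,.140],[.526,.188,.157],[.526,.188,.22],[.492,.295,.121],[.532,.079,.121],[.679,.106,.121],[.638,.322,.121]):print(q,f(proj("scene",q)))
im=viewer.get_image("top")[:,:,::-1]; a=cv2.resize(im[100:260,180:400],None,fx=3,fy=3,interpolation=cv2.INTER_CUBIC)
im=viewer.get_image("scene")[:,:,::-1]; b=cv2.resize(im,(660,412))
cv2.imwrite("pics/c2.png",cv2.resize(np.vstack([a,b]),None,fx=.66,fy=.66))
print(proj("top",[.526,.188,.140]))
```

```text
[0.52561117 0.18761658 0.15689321] [-0.20233391  0.52823439 -0.27483168  1.74605742  0.17744488  0.8885052
 -1.94067134]
[0.526, 0.188, 0.14] [338, 134]
[0.526, 0.188, 0.157] [339, 119]
[0.526, 0.188, 0.22] [345, 65]
[0.492, 0.295, 0.121] [384, 93]
[0.532, 0.079, 0.121] [260, 198]
[0.679, 0.106, 0.121] [397, 267]
[0.638, 0.322, 0.121] [511, 147]
(np.float64(267.870373906357), np.float64(191.14545626099076))
```

View pics/c2.png

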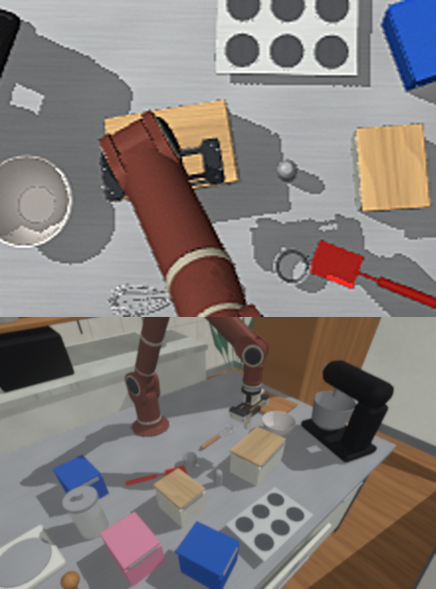

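Run:
```python
from h import *
im=viewer.get_image("scene")[:,:,::-1]; a=cv2.resize(im[110:200,320:410],(560,560),interpolation=cv2.INTER_NEAREST)
w=viewer.get_image("wrist")[:,:,::-1]; print(proj("scene",[.526,.188,.14]))
cv2.imwrite("pics/c3.png",np.vstack([np.hstack([a[:400,:400],np.zeros((400,400,3),np.uint8)]),cv2.resize(w,(320,200))[:, :320].repeat(1,0) if 0 else np.zeros((0,800,3),np.uint8)]) if 0 else np.hstack([a,np.vstack([cv2.resize(w,(240,150)),np.zeros((410,240,3),np.uint8)])]))
```

```text
(np.float64(362.6341387742503), np.float64(174.51003726723326))
```

View pics/c3.png

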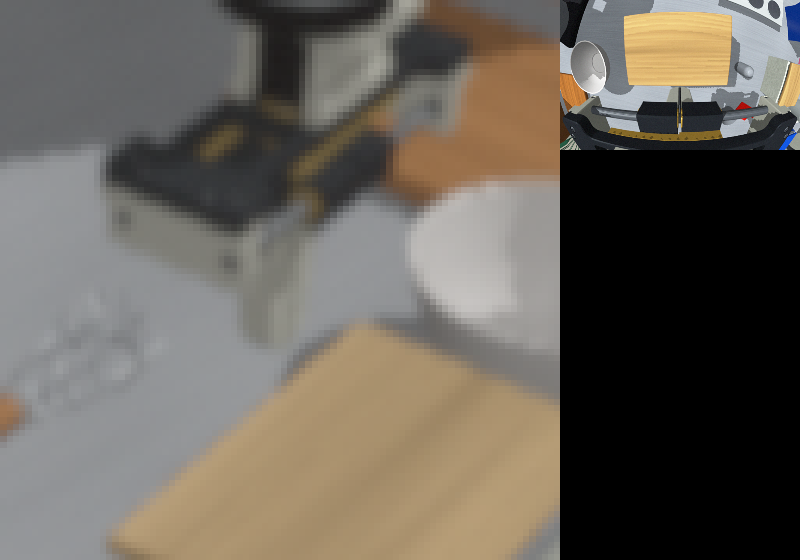

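```bash
cat >> h.py <<'E'
def wproj(p,c):
    f=200/np.tan(np.radians(c['fov_y']/2)); T=c['T']
    q=T[:3,:3].T@(np.array(p)-T[:3,3]); x,y,z=q[0],-q[1],-q[2]; r=np.hypot(x,y); k=f*np.arctan2(r,z)/r
    return c['cx']+k*x,c['cy']+k*y
E
python3 - <<'E'
from h import *
c=viewer.get_calibration("wrist");print(c['T'].round(3).tolist(),c['fov_y'],c['cx'],c['cy'])
w=viewer.get_image("wrist")[:,:,::-1].copy()
for i,q in enumerate([[.526,.188,.140],[.492,.295,.121],[.532,.079,.121],[.679,.106,.121],[.638,.322,.121],[.512,.187,.121]]):
    u=wproj(q,c);print(q,np.round(u)); cv2.drawMarker(w,(int(u[0]),int(u[1])),(0,0,255) if i else (255,0,255),cv2.MARKER_CROSS,10,1)
cv2.imwrite("pics/w1.png",w)
E
```

```text
[[0.182, 0.94, 0.29, 0.606], [-0.983, 0.174, 0.053, 0.202], [-0.0, -0.295, 0.956, 0.343], [0.0, 0.0, 0.0, 1.0]] 65.70646984690485 318.80827233913675 194.49017616731453
[0.526, 0.188, 0.14] [317. 220.]
[0.492, 0.295, 0.121] [183. 225.]
[0.532, 0.079, 0.121] [449. 225.]
[0.679, 0.106, 0.121] [461.  38.]
[0.638, 0.322, 0.121] [170.  41.]
[0.512, 0.187, 0.121] [315. 227.]
```

View pics/w1.png

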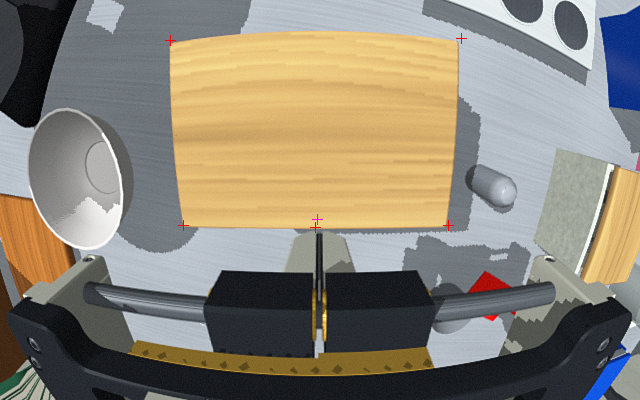

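Run:
```python
from h import *
from scipy.optimize import least_squares
c=viewer.get_calibration("wrist");s=telemetry.read_state();R=cv2.Rodrigues(np.array(s['tool_rot']))[0]
r=least_squares(lambda p:np.r_[np.subtract(wproj(p,c),(318,235)),np.subtract(proj("scene",p),(363.7,164.7))],s['tool_pos'])
print(r.x,r.fun,R.T@(r.x-s['tool_pos']))
```

```text
[0.52992395 0.18804321 0.17487253] [0.04264322 0.24047194 0.95217372 0.69362962] [ 0.00511537  0.00018843 -0.01903885]
```

The cameras disagree with the nominal tip: it looks about 36 mm higher than TCP + 17 mm. I'll go down in small steps and watch the force.

arm_command:
  targets: "0 0 -0.004 0 0 0 0;0 0 -0.004 0 0 0 0;0 0 -0.004 0 0 0 0;0 0 -0.004 0 0 0 0;0 0 -0.003 0 0 0 0;0 0 -0.002 0 0 0 0;0 0 0 0 0 0 0;0 0 0 0 0 0 0;0 0 0 0 0 0 0;0 0 0 0 0 0 0"

```text
t: 4.4
tool_pos: [0.5248, 0.1873, 0.1346]
tool_rot: [-3.128, -0.288, -0.001]
wrist_force: [0.9, -0.9, -0.6]
width: 0.004
gripper_force: 0.0
```

Run:
```python
from h import *
s=telemetry.read_state();print(s['tool_pos'],s['wrist_force'])
c=viewer.get_calibration("wrist");print(c['T'][:3,3])
w=viewer.get_image("wrist")[:,:,::-1]; a=viewer.get_image("scene")[:,:,::-1]
cv2.imwrite("pics/c4.png",np.hstack([cv2.resize(w[180:300,240:400],(480,360)),cv2.resize(a[120:210,320:400],(320,360))]))
```

```text
[0.52483219 0.18732333 0.1346395 ] [ 0.93267744 -0.85824799 -0.57938032]
[0.60582427 0.20156914 0.3212679 ]
```

View pics/c4.png

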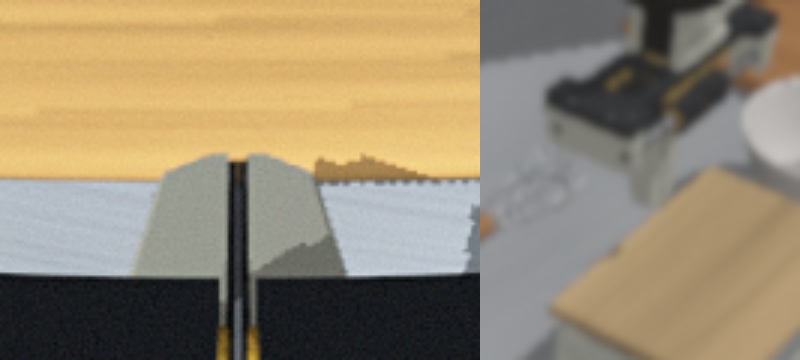

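No contact yet, and the tips visibly hover above the lid just inside its edge. The tip is therefore higher than nominal, and I expect contact near TCP z 0.10. Continuing down.

arm_command:
  targets: "0 0 -0.005 0 0 0 0;0 0 -0.005 0 0 0 0;0 0 -0.005 0 0 0 0;0 0 -0.005 0 0 0 0;0 0 -0.005 0 0 0 0;0 0 -0.003 0 0 0 0;0 0 -0.002 0 0 0 0;0 0 0 0 0 0 0;0 0 0 0 0 0 0;0 0 0 0 0 0 0"

```text
t: 5.5
tool_pos: [0.5249, 0.1873, 0.1047]
tool_rot: [-3.128, -0.288, -0.001]
wrist_force: [-0.7, -0.6, -0.3]
width: 0.006
gripper_force: 0.0
```

arm_command:
  targets: "0 0 -0.002 0 0 0 0;0 0 -0.001 0 0 0 0;0 0 -0.001 0 0 0 0;0 0 0 0 0 0 0;0 0 0 0 0 0 0;0 0 0 0 0 0 0;0 0 0 0 0 0 0;0 0 0 0 0 0 0;0 0 0 0 0 0 0;0 0 0 0 0 0 0"

```text
t: 6.5
tool_pos: [0.5246, 0.1873, 0.1004]
tool_rot: [-3.128, -0.288, 0.0]
wrist_force: [-1.1, -0.3, 4.1]
width: 0.005
gripper_force: 1.4
```

Contact at 4 N, with TCP z about 0.100. I'll press 5 mm more.

arm_command:
  targets: "0 0 -0.001 0 0 0 0;0 0 -0.001 0 0 0 0;0 0 -0.001 0 0 0 0;0 0 -0.001 0 0 0 0;0 0 -0.001 0 0 0 0;0 0 0 0 0 0 0;0 0 0 0 0 0 0;0 0 0 0 0 0 0;0 0 0 0 0 0 0;0 0 0 0 0 0 0"

```text
t: 7.5
tool_pos: [0.5245, 0.1872, 0.0953]
tool_rot: [3.128, 0.288, -0.001]
wrist_force: [-1.6, -1.2, 3.4]
width: 0.003
gripper_force: 1.5
```

arm_command:
  targets: "0 0 -0.001 0 0 0 0;0 0 0 0 0 0 0;0 0 0.05 0 0 0 0;0 0 0.05 0 0 0 0;0 0 0.05 0 0 0 0;-0.02 -0.004 0.03 0 0 0 0;-0.04 -0.008 0 0 0 0 0;-0.04 -0.008 0 0 0 0 0;0 0 0 0 0 0 0;0 0 0 0 0 0 0"

```text
t: 8.5
tool_pos: [0.4254, 0.1674, 0.2748]
tool_rot: [-3.128, -0.288, -0.005]
wrist_force: [0.5, 0.1, 0.2]
width: 0.006
gripper_force: 0.0
```

Run:
```python
from h import *
s=telemetry.read_state();print(s['tool_pos'],s['wrist_force'])
w=viewer.get_image("wrist")[:,:,::-1]; a=viewer.get_image("scene")[:,:,::-1]
e=lambda th:[.6546+(-.145*np.cos(th)+.009*np.sin(th))*.983,.2136+(-.145*np.cos(th)+.009*np.sin(th))*.183,.112+.009*np.cos(th)+.145*np.sin(th)]
print([np.round(proj("scene",e(t))) for t in (0,.52)])
cv2.imwrite("pics/c5.png",np.hstack([cv2.resize(w,(400,250))[:, :],cv2.resize(a[80:230,300:460],(267,250))]))
```

```text
[0.4254222  0.16738925 0.27482981] [0.45193914 0.14529217 0.21669937]
[array([359., 178.]), array([367., 161.])]
```

View pics/c5.png

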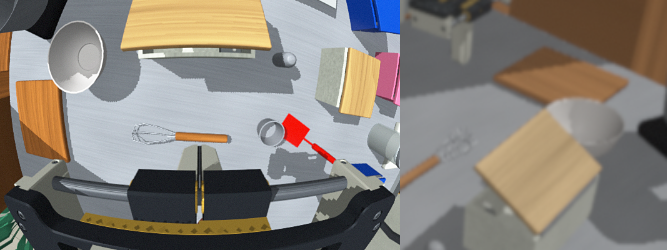

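The wrist view shows the wide lid popped ajar (about (195,25), with the bin wall visible beneath). The narrow bin is shut and the hand is clear. Next I'll tilt the fingers forward.

arm_command:
  targets: "0 0 0 1.5 -7.9 0 0;0 0 0 1.5 -7.9 0 0;0 0 0 1.5 -7.9 0 0;0 0 0 1.5 -7.9 0 0;0 0 0 1.5 -7.9 0 0;0 0 0 1.5 -7.9 0 0;0 0 0 1.5 -7.9 0 0;0 0 0 0 0 0 0;0 0 0 0 0 0 0;0 0 0 0 0 0 0"

```text
t: 9.6
tool_pos: [0.434, 0.1539, 0.2977]
tool_rot: [-2.884, -0.222, -1.039]
wrist_force: [1.0, 0.3, -0.6]
width: 0.006
gripper_force: 0.0
```

```bash
cat >> h.py <<'E'
H=np.array([.6546,.2136,.112]); bx=np.array([.983,.183,0]); by=np.array([-.183,.983,0])
def rep():
    s=telemetry.read_state();R=cv2.Rodrigues(np.array(s['tool_rot']))[0]; p=np.array(s['tool_pos']); tip=p-.019*R[:,2]
    print('t',s['t'],'p',p.round(3),'z',R[:,2].round(2),'tiltdeg',np.degrees(np.arccos(-R[2,2])).round(1),'y',R[:,1].round(2),'q',np.round(s['q'],2),'F',np.round(s['wrist_force'],1))
    print('tip in hinge frame u,v,w',((tip-H)@bx).round(3),((tip-H)@by).round(3),(tip-H)[2].round(3)); return tip,R
E
python3 -c "
from h import *
tip,R=rep()
for th in (.45,.52,.7,.9,1.1,1.3,1.5,1.7,1.8):
    u=-.125*np.cos(th)-.011*np.sin(th);w=.125*np.sin(th)-.011*np.cos(th)
    print(th,round(u,3),round(w,3),'d from now',((H+u*bx+[0,0,w])-tip).round(3))
"
```

```text
t 9.6 p [0.434 0.154 0.298] z [ 0.63  0.11 -0.77] tiltdeg 39.7 y [ 0.16 -0.99 -0.02] q [ 0.2  -0.05 -0.71  2.34  0.81  0.26 -2.67] F [ 1.   0.3 -0.6]
tip in hinge frame u,v,w -0.24 -0.018 0.2
0.45 -0.117 0.044 d from now [ 0.117  0.04  -0.156]
0.52 -0.114 0.053 d from now [ 0.121  0.041 -0.148]
0.7 -0.103 0.072 d from now [ 0.132  0.043 -0.128]
0.9 -0.086 0.091 d from now [ 0.148  0.046 -0.109]
1.1 -0.067 0.106 d from now [ 0.167  0.05  -0.094]
1.3 -0.044 0.118 d from now [ 0.189  0.054 -0.083]
1.5 -0.02 0.124 d from now [ 0.213  0.058 -0.076]
1.7 0.005 0.125 d from now [ 0.238  0.063 -0.075]
1.8 0.018 0.124 d from now [ 0.25   0.065 -0.076]
```

arm_command:
  targets: "0.018 0.008 -0.03 0 0 0 0;0.018 0.008 -0.03 0 0 0 0;0.018 0.008 -0.03 0 0 0 0;0.018 0.008 -0.03 0 0 0 0;0 0 -0.03 0 0 0 0;0 0 -0.015 0.7 -3.9 0 0;0 0 0 0.7 -3.9 0 0;0 0 0 0.7 -3.9 0 0;0 0 0 0.7 -3.9 0 0;0 0 0 0 0 0 0"

```text
t: 10.6
tool_pos: [0.4574, 0.1537, 0.2603]
tool_rot: [-2.849, -0.214, -1.017]
wrist_force: [0.2, 0.2, -0.2]
width: 0.007
gripper_force: 0.0
```

```bash
python3 -c "
from h import *
rep()"
```

```text
t 10.6 p [0.457 0.154 0.26 ] z [ 0.62  0.15 -0.77] tiltdeg 39.7 y [ 0.17 -0.98 -0.06] q [-1.58  0.08  1.21  2.41  1.03  0.03 -2.84] F [ 0.2  0.2 -0.2]
tip in hinge frame u,v,w -0.217 -0.023 0.163
```

The arm ran into joint limits, so I'll back off to a milder tilt of about 20°.

arm_command:
  targets: "0 0.004 0.01 -1 5 0 0;0 0.004 0.01 -1 5 0 0;0 0.004 0.01 -1 5 0 0;0 0.004 0 -1 5 0 0;0 0.004 0 0 0 0 0;0 0 0 0 0 0 0;0 0 0 0 0 0 0;0 0 0 0 0 0 0;0 0 0 0 0 0 0;0 0 0 0 0 0 0"

```text
t: 11.6
tool_pos: [0.4724, 0.1495, 0.2768]
tool_rot: [-3.007, -0.181, -0.747]
wrist_force: [0.0, 0.1, -0.2]
width: 0.005
gripper_force: 0.0
```

```bash
cat >> h.py <<'E'
def corr(tilt):
    R=cv2.Rodrigues(np.array(telemetry.read_state()['tool_rot']))[0]; t=np.radians(tilt)
    z=bx*np.sin(t)-np.array([0,0,np.cos(t)]); y=-by; z/=np.linalg.norm(z); G=np.c_[np.cross(y,z),y,z]
    print('turn deg to tilt',tilt,np.degrees(cv2.Rodrigues(G@R.T)[0].ravel()).round(1))
E
python3 -c "
from h import *
rep();corr(20);corr(25)"
```

```text
t 11.6 p [0.472 0.15  0.277] z [ 0.46  0.07 -0.88] tiltdeg 27.9 y [ 0.12 -0.99 -0.01] q [-1.    0.09  0.61  2.16  0.17  0.44 -2.  ] F [ 0.   0.1 -0.2]
tip in hinge frame u,v,w -0.2 -0.029 0.182
turn deg to tilt 20 [-1.7  7.8  3.5]
turn deg to tilt 25 [-1.   2.8  3.5]
```

arm_command:
  targets: "0.01 0.015 -0.03 -0.6 2 1.8 0;0.01 0.015 -0.03 -0.6 2 1.8 0;0.01 0.005 -0.03 0 0 0 0;0 0 -0.03 0 0 0 0;0 0 -0.017 0 0 0 0;0 0 0 0 0 0 0;0 0 0 0 0 0 0;0 0 0 0 0 0 0;0 0 0 0 0 0 0;0 0 0 0 0 0 0"

```text
t: 12.6
tool_pos: [0.5033, 0.1849, 0.1411]
tool_rot: [-3.024, -0.281, -0.641]
wrist_force: [0.1, 0.2, 0.2]
width: 0.007
gripper_force: 0.0
```

```bash
python3 -c "
from h import *
rep();corr(22)"
```

```text
t 12.6 p [0.503 0.185 0.141] z [ 0.4   0.07 -0.91] tiltdeg 23.9 y [ 0.18 -0.98  0.  ] q [-0.71  0.39  0.34  2.21 -0.2   0.15 -1.62] F [0.1 0.2 0.2]
tip in hinge frame u,v,w -0.162 -0.001 0.046
turn deg to tilt 22 [-0.3  1.9 -0.1]
```

arm_command:
  targets: "0.012 0.002 0 0 0 0 0;0.012 0.002 0 0 0 0 0;0.012 0.002 0 0 0 0 0;0.006 0.001 0.008 0 0 0 0;0.006 0.001 0.008 0 0 0 0;0.006 0.001 0.008 0 0 0 0;0.006 0.001 0.008 0 0 0 0;0 0 0 0 0 0 0;0 0 0 0 0 0 0;0 0 0 0 0 0 0"

```text
t: 13.6
tool_pos: [0.5625, 0.1942, 0.1718]
tool_rot: [-3.026, -0.28, -0.637]
wrist_force: [-0.5, -1.0, -0.7]
width: 0.007
gripper_force: 0.3
```

```bash
python3 -c "
from h import *
rep();cv2.imwrite('pics/d1.png',viewer.get_image('scene')[:,:,::-1])
im=cv2.imread('pics/d1.png'); m=cv2.inRange(cv2.cvtColor(im,cv2.COLOR_BGR2HSV),(10,50,90),(25,200,255))[100:215,325:440]
c=max(cv2.findContours(m,0,2)[0],key=cv2.contourArea);print((cv2.approxPolyDP(c,4,True)[:,0]+[325,100]).tolist())
for t in (.52,.7,.8,.9): print(t,[np.round(proj('scene',H+bx*(-.145*np.cos(t)+.009*np.sin(t))+by*v+[0,0,.145*np.sin(t)+.009*np.cos(t)])) for v in (-.11,.11)])
"
```

```text
t 13.6 p [0.562 0.194 0.172] z [ 0.4   0.07 -0.92] tiltdeg 23.8 y [ 0.18 -0.98  0.  ] q [-0.67  0.42  0.34  2.03 -0.18  0.31 -1.61] F [-0.5 -1.  -0.7]
tip in hinge frame u,v,w -0.102 -0.002 0.077
[[391, 109], [391, 122], [374, 136], [388, 144], [353, 175], [377, 214], [389, 214], [420, 182], [397, 139], [421, 141], [436, 130]]
0.52 [array([345., 179.]), array([387., 144.])]
0.7 [array([350., 176.]), array([393., 140.])]
0.8 [array([354., 174.]), array([396., 139.])]
0.9 [array([358., 173.]), array([400., 137.])]
```

The lid corners at (353,175) and (397,139) put it at about 0.8 rad, following the fingers. Continuing along the arc.

arm_command:
  targets: "0.011 0.002 0.009 0 0 0 0;0.011 0.002 0.009 0 0 0 0;0.013 0.002 0.007 0 0 0 0;0.013 0.002 0.007 0 0 0 0;0.013 0.003 0.004 0 0 0 0;0.013 0.003 0.004 0 0 0 0;0.012 0.002 0.001 0 0 0 0;0.012 0.002 0.001 0 0 0 0;0 0 0 0 0 0 0;0 0 0 0 0 0 0"

```text
t: 14.65
tool_pos: [0.6605, 0.2124, 0.2137]
tool_rot: [-3.026, -0.28, -0.637]
wrist_force: [0.3, -0.2, 0.1]
width: 0.002
gripper_force: 0.0
```

arm_command:
  targets: "0.01 0.002 0 0 0 0 0;0.01 0.002 0 0 0 0 0;0.01 0.002 -0.001 0 0 0 0;0.005 0.001 -0.001 0 0 0 0;0 0 0 0 0 0 0;0 0 0 0 0 0 0;0 0 0 0 0 0 0;0 0 0 0 0 0 0;0 0 0 0 0 0 0;0 0 0 0 0 0 0"

```text
t: 15.65
tool_pos: [0.6864, 0.2179, 0.2128]
tool_rot: [-3.03, -0.281, -0.608]
wrist_force: [-34.5, -7.6, 29.0]
width: -0.0
gripper_force: 21.3
```

```bash
python3 -c "
from h import *
rep();cv2.imwrite('pics/d2.png',viewer.get_image('scene')[:,:,::-1])
im=cv2.imread('pics/d2.png'); m=cv2.inRange(cv2.cvtColor(im,cv2.COLOR_BGR2HSV),(10,50,60),(25,200,255))[90:235,335:480]
c=max(cv2.findContours(m,0,2)[0],key=cv2.contourArea);print((cv2.approxPolyDP(c,4,True)[:,0]+[335,90]).tolist())
for t in (1.4,1.57,1.7,1.85): print(t,[np.round(proj('scene',H+bx*(-.145*np.cos(t)+.009*np.sin(t))+by*v+[0,0,.145*np.sin(t)+.009*np.cos(t)])) for v in (-.11,.11)])
"
```

```text
t 15.65 p [0.686 0.218 0.213] z [ 0.38  0.07 -0.92] tiltdeg 22.7 y [ 0.18 -0.98 -0.  ] q [-0.57  0.55  0.32  1.63 -0.2   0.6  -1.57] F [-34.5  -7.6  29. ]
tip in hinge frame u,v,w 0.025 -0.002 0.118
[[414, 92], [424, 99], [421, 109], [434, 108], [440, 123], [458, 131], [462, 114], [479, 109], [474, 90]]
1.4 [array([382., 175.]), array([423., 138.])]
1.57 [array([391., 179.]), array([431., 140.])]
1.7 [array([397., 182.]), array([438., 143.])]
1.85 [array([405., 188.]), array([444., 148.])]
```

The lid is already on its stop and the fingers are pressing it at about 45 N, so I'll back off now.

arm_command:
  targets: "-0.012 -0.002 0 0 0 0 0;-0.015 -0.003 0 0 0 0 0;-0.03 -0.006 0.01 0 0 0 0;-0.03 -0.006 0.03 0 0 0 0;-0.03 -0.006 0.03 0 0 0 0;-0.03 -0.006 0.03 0 0 0 0;-0.03 -0.006 0.02 0 0 0 0;0 0 0 0 0 0 0;0 0 0 0 0 0 0;0 0 0 0 0 0 0"

```text
t: 16.7
tool_pos: [0.5194, 0.1846, 0.3314]
tool_rot: [-3.026, -0.28, -0.637]
wrist_force: [-0.2, -0.6, -0.5]
width: 0.006
gripper_force: 0.0
```

```bash
python3 -c "
from h import *
rep();a=viewer.get_image('scene')[:,:,::-1];b=viewer.get_image('wrist')[:,:,::-1]
cv2.imwrite('pics/d3.png',np.hstack([cv2.resize(a,(480,300)),cv2.resize(a[90:250,300:470],(319,300))]))
"
```

```text
t 16.7 p [0.519 0.185 0.331] z [ 0.4   0.07 -0.92] tiltdeg 23.8 y [ 0.18 -0.98  0.  ] q [-0.85  0.15  0.47  1.88  0.02  0.72 -1.79] F [-0.2 -0.6 -0.5]
tip in hinge frame u,v,w -0.146 -0.004 0.237
```

View pics/d3.png

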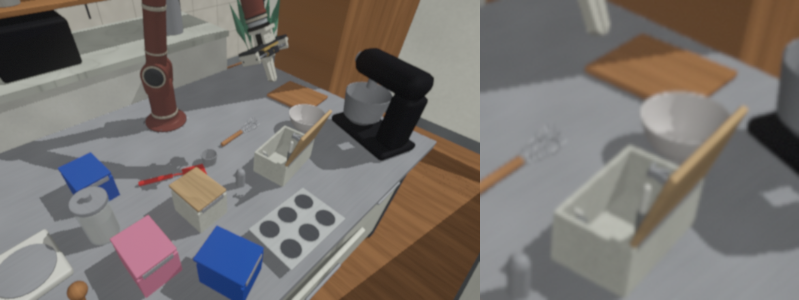

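The wide lid rests open past upright (crop (690,175)). The narrow bin is shut, the bystanders are in place and the hand is clear.

```bash
python3 -c "
from bench import job
print(job.sign_off())"
```

```text
the job is handed in; nothing more can be done
None
```

The wide bin's lid now rests open past upright with the hand clear, the narrow bin is shut and nothing else visibly moved; the fingers briefly pressed the lid at about 45 N against its stop (limit 60 N), and the job is handed in with no verdict shown.

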